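Stow the short tester in the lower tier of the tool caddy

ROBOT

A 7-joint arm with a two-finger parallel gripper is mounted at the origin on the work surface; the furniture and walls round the work are solid. World frame = base frame: x ahead of the robot, y to its left, z up, the work surface at z = 0. Lengths are in mm, angles in rad, forces in N, time in s.
With the tool pointing down it reaches from about 400 to 875 mm from the base axis. Payload 4.4 kg.
Tool frame: the origin (TCP) lies midway between the tips of the shut fingers; the grasp point (between the pads) lies 19 mm behind it (ctrl.pinch_z is the distance from the TCP to the grasp point, in mm); z points along the fingers, y is the line along which they close (so a half turn about z gives the same grasp; the last joint's range is limited). The gripper opens to 85 mm and grips with 20 to 120 N. Pads are 22 mm wide; open, the fingers measure 114 mm over their backs; the gripper's body (76 mm by 85 mm) begins 54 mm behind the grasp point. The pads swing forward as they close: fully open they stand 13 mm farther back than shut.
Start: joints at [-1.352, 0.628, 0.038, 1.517, -0.027, 0.996, -0.02], TCP at [182.602, 623.839, 206.213] pointing down, gripper open.
Joint ranges: [-3.06, 3.06], [-0.37, 2.12], [-1.25, 1.32], [0.18, 2.47], [-1.1, 4.24], [0.23, 1.98], [-2.94, 2.94]. Speed limits (rad/s): [2.57, 2.57, 3.14, 3.14, 3.14, 3.14, 3.14].

INTERFACE

Orientations are given as [roll, pitch, yaw] about the fixed x, y, z axes, in that order (R = Rz(yaw) Ry(pitch) Rx(roll)).
In Python, from cell import read_state, cams, order, ctrl gives the robot as it stands.
- The arm moves only by the tool move_arm, never from a script. Its argument "targets" is text: rows parted by semicolons, each of 7 numbers parted by spaces: the gripper's target within -1 to 1 (fully open at 1, half-way at 0, shut at -1), then the shift along the tool's x, y, z in cm, then the turn, a rotation vector about the tool's x, y, z in degrees. A call has 1 to 5 rows; each row shifts and turns the commanded pose from where the row before left it, along the tool's axes as they then stand; what a row does not reach is not made up. A row lasts 1/12 s, in which the tool goes at most 41.7 mm and 7.16 degrees, less where a joint would pass 70% of its speed; a pose out of reach is approached as far as the arm can. A call with a gripper value outside its range is refused whole. The fingers move at their own pace and stop on an object; the grip force is fixed at half the most. Time passes only in rows, so rows that do not move let the fingers close. It gives the time, the measured TCP pose, the force, the opening and the grip force at its end, in the units of the state.
- read_state(): the state, without advancing time (a new reading comes with each control period).
- cams.get_image(name): name is "scene" or "top" or "wrist"; returns a dict with "color" (400x640x3 uint8, red, green, blue), "fovy" (degrees; the focal length in pixels is half the picture's height over the tangent of half this angle, whatever the lens; pixels are square), "cx", "cy" (the principal point, pixels), "rvec" (rotation vector, rad) and "tvec" (3), from world to camera coordinates, as OpenCV has them. Camera axes: x right, y down, z forward; pixel columns grow to the right and rows downward; lengths in mm; the calibration is good to about 2 mm. A picture is of the moment at which its call begins. There is no depth.
- order.finish_job(): hands the job in; it is judged then, once.
The state is a dict: "clock": time; "qpos": joint angles; "qd": joint speeds; "tau": joint torques, N m; "eef_pos": TCP position; "tool_rot": TCP orientation; "force": force on the tool from outside, world axes, zero at the start; "torque": the same for the moment, N m; "width": finger opening in mm; "gripper_force": force on a finger pad.
Only numpy, scipy, OpenCV 4.12 (cv2) and the standard library are available. Lean on these libraries where they do the work, as an engineer would, in place of code of your own. Each camera call takes 0.05 s, during which the arm holds its last target. There are 200 camera calls.

TASK

Lift the hinged divider flap of the tool caddy by its tongue and swing it up until it stands upright or leans back beyond upright. Then lay the shorter of the two loose screwdriver-like tools, the neon tester, flat on the floor of the lower tier that was under the flap. Leave the flap standing open, and leave the longer screwdriver where it lies.

Things in the scene. Friction and masses are not known exactly. Their poses are not given: they have to be found in the camera images.
- well (a point): Centre of the lower tier's floor (5 mm above the table) in the fixed grey metal caddy: outside 138 (x) by 158 mm (y), free floor 130 by 150, walls 4 thick; the walls at its x ends are 63 mm high over the table, at its y ends 44. z up; +y points to the hinge side (robot's left, turned up to 17 degrees), -y to the tongue side. Hinge line: parallel to its x, 77 mm to +y and 42 mm above this point.
- flap (a joint): Angle of the caddy's flap (rad): 0 shut over the lower tier, 1.57 upright, 1.9 its stop, leaning back to the hinge side. The stiff hinge holds it at whatever angle it is left; lifting takes about 2 N at the tongue. It starts shut or ajar by up to 0.15 rad. The flap is a bare metal plate, 124 by 155 by 4 mm.
- flap_tongue (a point): Grasp point of the flap's tongue, mid thickness, 182 mm from the hinge line, 18 from the tongue's end; turns with the flap (its x along the hinge, -y to the end). Tongue: 24 mm wide, 6 thick, in the plate's plane, reaching 42 mm past the edge opposite the hinge. Shut: 47 mm above the table, 26 outside the wall. Pinch its width from above; it can turn between the fingers as they follow the arc.
- tester_mid (a point): Centre of the handle of the neon tester, a short screwdriver, 91 mm long, about 30 g: handle 18 by 18 mm, 74 long, and a 17 mm thin metal tip. Loose on the table at the robot's right, nearer or farther than the long one; this point is 9 mm up. Length along its y axis: the tip ends 53 mm to -y, the handle 37 mm to +y.
- driver_mid (a point): Middle of the other loose tool, the long flat-blade screwdriver, 149 mm long along its y axis (blade to -y): handle 21 by 21 mm, 86 long, thin shaft. This point is 10 mm above the table. Not wanted: it stays where it lies.

How it is judged (in metres and radians):
On the way:
1. the flap has been swung up to upright or beyond (value of joint flap above 1.35 rad), for 0.2 s.
At the end, for the whole second after the job is handed in: The flap stands open (joint above 1.35 rad); the tester lies at rest inside the lower tier, flat on its floor (handle centre within the free floor and less than 18 mm above it, length within 10 degrees of level); the long screwdriver is within 20 mm of where it started (value of joint flap above 1.35 rad and x of tester_mid in the frame of well between -0.062 and 0.062 m and y of tester_mid in the frame of well between -0.072 and 0.072 m and z of tester_mid in the frame of well below 0.018 m and angle between tester_mid's own y axis and vertical between 1.39 and 1.75 rad and linear speed of tester below 0.02 m/s and distance of driver_mid from where it was at the start of the episode below 0.02 m); the robot touches nothing.
It fails at once if the long screwdriver is moved more than 20 mm from where it lay (distance of driver_mid from where it was at the start of the episode above 0.02 m).
It also fails if it takes over 54 s, if anything falls off the work surface, if the arm or the gripper's body presses on something with over 40 N, if the wrist force passes 120 N, or if a joint passes its speed limit or range.

## Working session

There is one attempt and no reset: what is moved stays moved. The work goes in short steps, Python scripts to look and compute and a tool call to move; the robot and the scene stay as the last step left them, time stands still between calls to the robot, and variables do not carry over. Pictures are saved under pics/ and viewed, at most 10 in all, crops included, and the job is handed in when it is done.

Besides the shell and the picture viewer there is one more tool, called after ">>>" as a command line: name --argument value ..., lists and objects as JSON in quotes. move_arm: Moves the arm, as the interface text tells. Its arguments: {"type":"object","properties":{"targets":{"type":"string"}},"required":["targets"]}

```bash
mkdir -p pics; cat > h.py <<'E'
import numpy as np, cv2, json
from scipy.spatial.transform import Rotation as R
def grab(name, tag):
    from cell import cams
    im=cams.get_image(name); cv2.imwrite(f'pics/{tag}.png', im['color'][:,:,::-1])
    np.savez(f'pics/{tag}.npz', **{k:np.array(v) for k,v in im.items()})
    return im
def load(tag):
    return dict(np.load(f'pics/{tag}.npz'))
def K(im):
    f=200/np.tan(np.radians(float(im['fovy']))/2); return f,float(im['cx']),float(im['cy'])
def ray(im,u,v):
    f,cx,cy=K(im); Rm=cv2.Rodrigues(np.array(im['rvec'],float))[0]; t=np.array(im['tvec'],float).ravel()
    return -Rm.T@t, Rm.T@np.array([(u-cx)/f,(v-cy)/f,1])
def onz(im,u,v,z):
    o,d=ray(im,u,v); return o+d*(z-o[2])/d[2]
def proj(im,p):
    f,cx,cy=K(im); Rm=cv2.Rodrigues(np.array(im['rvec'],float))[0]; c=Rm@np.array(p)+np.array(im['tvec'],float).ravel()
    return c[0]/c[2]*f+cx, c[1]/c[2]*f+cy
E
python3 - <<'E'
from h import *
from cell import read_state
a=grab('scene','s0');b=grab('top','t0');
cv2.imwrite('pics/both0.png',cv2.resize(np.vstack([a['color'],b['color']])[:,:,::-1],None,fx=.75,fy=.75))
s=read_state();print(s)
for i in(a,b):print(i['fovy'],ray(i,320,200))
E
```

```text
{'clock': 0.1, 'qpos': array([-1.35182996,  0.6292357 ,  0.0384585 ,  1.51826232, -0.02698772,
        0.99628426, -0.0199989 ]), 'qd': array([-0.00131843, -0.00053039, -0.00113309, -0.00313478, -0.00068248,
       -0.00091053,  0.00235142]), 'tau': array([ 3.94624978e-03, -5.64528036e+01,  1.23092070e+00, -1.93970633e+01,
        1.12842044e-02,  5.44783892e-03, -3.23711085e-06]), 'eef_pos': array([182.42273347, 623.26022575, 205.39476888]), 'tool_rot': array([-3.13992171e+00,  3.39518864e-05,  2.85682311e+00]), 'force': array([-0.6666584 , -0.59936193,  0.61114623]), 'torque': array([ 0.00702391, -0.00994223, -0.01560356]), 'gripper_force': 0.0, 'width': 85.25784334606728}
57.0324266613851 (array([108.06565621, 308.78317087, 704.1641978 ]), array([ 0.49533513, -0.37324582, -0.78450276]))
43.927953661254826 (array([ 428.78602229,  -16.09908354, 1081.93498396]), array([ 0.1287722 , -0.00306003, -0.99167985]))
```

View pics/t0.png

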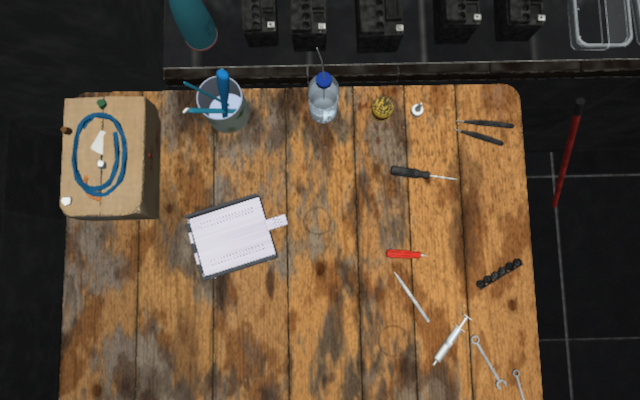

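View pics/s0.png

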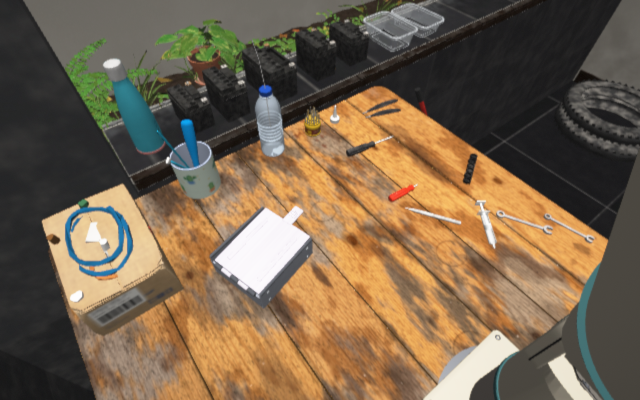

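The top view shows the caddy at about (232,237), with its tongue ending near (287,220). The red tester is at (404,254) with its tip to the right, and the black driver is at (425,173). I'll measure these by mask and two-view rays.

```bash
python3 - <<'E'
from h import *
T=load('t0');S=load('s0')
def red(im,box):
    x0,y0,x1,y1=box;c=im['color'].astype(int);m=(c[...,0]>120)&(c[...,0]>c[...,1]*2.2)&(c[...,0]>c[...,2]*2.2)
    k=np.zeros_like(m);k[y0:y1,x0:x1]=1;m&=k
    v,u=np.nonzero(m);return cv2.minAreaRect(np.c_[u,v].astype(np.float32)),len(u)
r,n=red(T,(375,240,435,268));print(r,n)
b=cv2.boxPoints(r);P=np.array([onz(T,*p,9) for p in b]);print('tester corners',P.round(0).tolist(), 'c',onz(T,*r[0],12))
print('tip',onz(T,426,255,9))
r2,n=red(S,(380,175,425,205));print(r2,n,onz(S,*r2[0],12))
# white flap masks
for nm,im,box in(('T',T,(180,185,295,285)),('S',S,(205,195,320,300))):
    c=im['color'].astype(int);m=((c.min(2)>150)&(c.max(2)-c.min(2)<50)).astype(np.uint8)
    k=np.zeros_like(m);k[box[1]:box[3],box[0]:box[2]]=1;m=m*k
    cs,_=cv2.findContours(m,cv2.RETR_EXTERNAL,cv2.CHAIN_APPROX_NONE);q=max(cs,key=cv2.contourArea)
    print(nm,cv2.contourArea(q),cv2.approxPolyDP(q,2.5,True)[:,0].tolist())
for nm,im,(x0,y0,x1,y1) in(('T',T,(180,180,300,285)),('S',S,(205,190,325,305))):
    cv2.imwrite(f'pics/c{nm}.png',cv2.resize(im['color'][y0:y1,x0:x1,::-1],None,fx=3.3,fy=3.3,interpolation=cv2.INTER_CUBIC))
a=cv2.imread('pics/cT.png');b=cv2.imread('pics/cS.png');h=max(a.shape[0],b.shape[0])
cv2.imwrite('pics/c.png',np.hstack([cv2.copyMakeBorder(x,0,h-x.shape[0],0,0,0) for x in(a,b)]))
E
```

```text
((402.5, 253.0), (8.0, 33.0), 90.0) 242
tester corners [[458.0, -159.0, 9.0], [457.0, -230.0, 9.0], [440.0, -230.0, 9.0], [441.0, -159.0, 9.0]] c [ 449.04000883 -194.00267336   12.        ]
tip [ 443.67244539 -244.93722975    9.        ]
((400.90008544921875, 192.80001831054688), (6.708203315734863, 26.832813262939453), 63.43495178222656) 167 [ 444.86678622 -191.63694453   12.        ]
T 4635.5 [[285, 215], [266, 219], [256, 197], [189, 219], [192, 232], [188, 234], [190, 242], [196, 244], [198, 252], [194, 255], [196, 263], [201, 263], [203, 275], [274, 254], [268, 230], [286, 224]]
S 4338.5 [[296, 206], [283, 218], [264, 208], [215, 259], [225, 274], [236, 276], [238, 284], [245, 289], [250, 287], [258, 297], [309, 237], [292, 225], [302, 212]]
```

View pics/c.png

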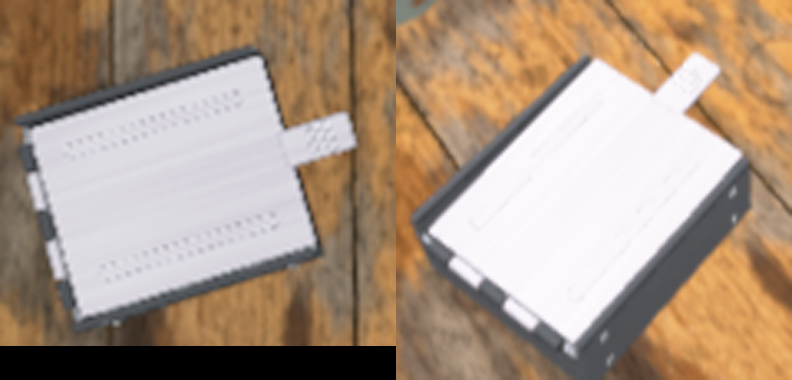

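The crop shows the flap plate with its tongue end mid at T(286.4,218.9) and S(299.7,209.2), and the plate corners are clear in both views. I'll triangulate those.

```bash
python3 - <<'E'
from h import *
T=load('t0');S=load('s0')
def tri(a,b):
    o1,d1=ray(T,*a);o2,d2=ray(S,*b);A=np.c_[d1,-d2];s=np.linalg.lstsq(A,o2-o1,rcond=None)[0]
    p,q=o1+d1*s[0],o2+d2*s[1];return (p+q)/2,np.linalg.norm(p-q)
P={}
for n,a,b in[('tongue',(286.4,218.9),(299.7,209.2)),('f1',(258.2,196.7),(264.4,207.3)),('f2',(277,255.8),(311.7,237.9)),('h1',(189,218.5),(214.7,261.2)),('h2',(204,277),(259.2,296))]:
    P[n],e=tri(a,b);print(n,P[n].round(1),round(e,1),onz(T,*a,49)[:2].round(1))
h=(P['h1']+P['h2'])/2;d=P['tongue']-h;print(d, np.degrees(np.arctan2(d[0],-d[1])), np.degrees(np.arctan2(d[2],np.hypot(d[0],d[1]))))
print(onz(T,404,254,0), [onz(T,391,173,10),onz(T,457,178,10)])
from cell import ctrl;print([x for x in dir(ctrl) if x[0]!='_'],ctrl.pinch_z)
E
```

```text
tongue [524.   51.3  55.1] 0.1 [524.7  51.8]
f1 [572.5 110.5  57.5] 2.8 [572.8 110.4]
f2 [448.9  72.5  52.5] 1.5 [448.4  72.3]
h1 [531.3 258.5  36.1] 0.2 [530. 255.]
h2 [408.8 224.9  42.8] 1.5 [408.5 222.9]
[  53.97666342 -190.36261855   15.68989711] 15.830501811846137 4.53378867324668
[ 447.03509987 -199.16292878    0.        ] [array([ 624.3137115 , -176.63216828,   10.        ]), array([ 610.00504428, -321.09111791,   10.        ])]
['MotionError', 'pinch_z'] 18.700000000000003
```

```bash
cat >> h.py <<'E'
def pose(p,ya,tilt=0):
    """tool pointing down, finger line at ya deg in world"""
    M=R.from_euler('z',ya+90,degrees=True)*R.from_euler('x',180,degrees=True)  # tool y at angle ya
    return np.array(p,float),M
def rows(poses,grip,n=None,start=None):
    """poses: waypoint list; prints rows from current pose"""
    from cell import read_state
    s=read_state()
    p,M=start or (np.array(s['eef_pos']),R.from_euler('xyz',s['tool_rot']))
    out=[]
    for (q,N) in poses:
        rv=(M.inv()*N).as_rotvec(degrees=True)
        k=int(max(1,np.ceil(np.linalg.norm(q-p)/36),np.ceil(np.linalg.norm(rv)/6.5)))
        if n:k=max(k,n)
        p0,M0=p,M
        for i in range(1,k+1):
            a=p0+(q-p0)*i/k; B=M0*R.from_rotvec(rv*i/k,degrees=True)
            d=M.inv().apply(a-p)/10; w=(M.inv()*B).as_rotvec(degrees=True)
            d=np.round(d,2);w=np.round(w,1)
            out.append(f"{grip} "+' '.join('%g'%(x+0) for x in [*d,*w]))
            p=p+M.apply(d*10);M=M*R.from_rotvec(w,degrees=True)
    for i in range(0,len(out),5):print('; '.join(out[i:i+5]))
    return p,M
E
python3 - <<'E'
from h import *
rows([pose([520,66,150],16)],1)
E
```

```text
1 -2.53 -2.32 0.3 0 0 3; 1 -2.65 -2.17 0.29 0 0 3.1; 1 -2.76 -2.04 0.3 0 0 3; 1 -2.86 -1.88 0.29 0 0 3; 1 -2.96 -1.74 0.3 0 0 3.1
1 -3.05 -1.57 0.29 0 0 3; 1 -3.12 -1.41 0.3 0 0 3.1; 1 -3.2 -1.24 0.29 0 0 3; 1 -3.26 -1.07 0.3 0 0 3; 1 -3.31 -0.89 0.3 0 0 3.1
1 -3.35 -0.72 0.29 0 0 3; 1 -3.39 -0.54 0.3 0 0 3; 1 -3.4 -0.36 0.29 0 0 3.1; 1 -3.43 -0.18 0.3 0 0.1 3; 1 -3.43 0 0.29 -0.1 0 3
1 -3.42 0.18 0.29 0 0 3.1; 1 -3.41 0.37 0.29 0 0 3; 1 -3.39 0.54 0.29 0 0 3; 1 -3.35 0.72 0.29 0 0 3.1
```

>>> move_arm --targets "1 -2.5 -2.3 0.3 0 0 3; 1 -2.65 -2.15 0.3 0 0 3; 1 -2.75 -2.05 0.3 0 0 3; 1 -2.85 -1.9 0.3 0 0 3; 1 -2.95 -1.75 0.3 0 0 3"

```text
clock: 0.52
eef_pos: [271.4, 475.7, 190.7]
tool_rot: [-3.141, 0.0, 2.593]
force: [0.5, 0.3, -0.5]
width: 85.4
gripper_force: 0.0
```

>>> move_arm --targets "1 -3.05 -1.55 0.3 0 0 3; 1 -3.1 -1.4 0.3 0 0 3; 1 -3.2 -1.25 0.3 0 0 3; 1 -3.25 -1.05 0.3 0 0 3; 1 -3.3 -0.9 0.3 0 0 3"

```text
clock: 0.93
eef_pos: [360.8, 330.2, 176.0]
tool_rot: [-3.141, -0.0, 2.331]
force: [1.1, 0.2, -0.1]
width: 85.6
gripper_force: 0.0
```

>>> move_arm --targets "1 -3.35 -0.7 0.3 0 0 3; 1 -3.4 -0.55 0.3 0 0 3; 1 -3.4 -0.35 0.3 0 0 3; 1 -3.4 -0.2 0.3 0 0 3; 1 -3.4 0 0.3 0 0 3"

```text
clock: 1.35
eef_pos: [450.4, 184.7, 160.9]
tool_rot: [-3.141, -0.0, 2.069]
force: [0.2, 0.2, -0.5]
width: 85.7
gripper_force: 0.0
```

>>> move_arm --targets "1 -3.4 0.2 0.3 0 0 3; 0 -3.4 0.35 0.3 0 0 3; 0 -3.4 0.55 0.3 0 0 3; 0 -3.35 0.7 0.3 0 0 3; 0 0 0 0 0 0 0"

```text
clock: 1.77
eef_pos: [525.5, 61.8, 149.0]
tool_rot: [3.14, 0.006, 1.85]
force: [0.4, -0.7, -0.1]
width: 42.8
gripper_force: 0.0
```

```bash
python3 - <<'E'
from h import *
from cell import read_state
s=read_state();print(s['clock'],s['eef_pos'],s['tool_rot'],s['width'])
a=grab('wrist','w1')
u=proj(a,[519.5,68.5,55]);e=proj(a,[524,51,55]);print(u,e)
E
```

```text
1.7667 [525.48290521  61.77483706 149.00185005] [3.13980596 0.00578172 1.85036608] 42.824451761750275
(np.float64(317.1155524335735), np.float64(179.9475448818086)) (np.float64(316.6658387503985), np.float64(199.78228118786097))
```

View pics/w1.png

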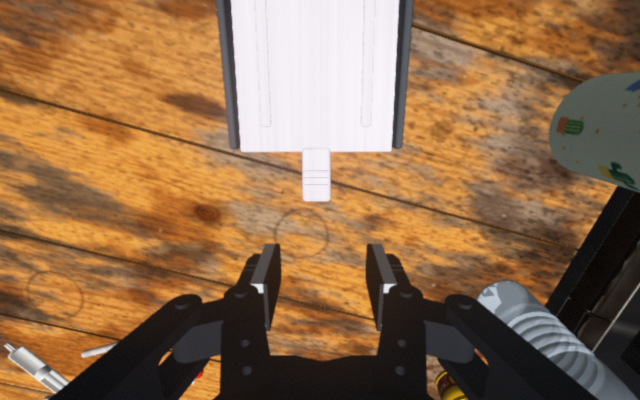

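The tongue sits where the estimate put it: its centre is at column 316 and its end at row 201, matching the projection. Next I'll descend, grip it and follow the arc.

```bash
python3 - <<'E'
from h import *
p=rows([pose([520,66,100],16),pose([520,66,38],16)],0)
p=(np.array([520,66,38.]),pose([0,0,0],16)[1])
H=np.array([468.9,243.6,47-14]);u=np.array([.2756,-.9613,0])
print()
rows([pose(H+185*(np.cos(f)*u+np.sin(f)*np.array([0,0,1])),16) for f in np.linspace(.025,1.75,21)[1:]],-1,start=p)
E
```

```text
0 0.08 -0.16 2.44 0 0.1 0.1; 0 0.08 -0.15 2.44 0 0 0.2; 0 0 0 3.1 0 0 0; 0 0 0 3.1 0 0 0

-1 0.09 -0.02 -1.55 0 0 0; -1 0.25 0 -1.58 0 0 0; -1 0.38 0 -1.55 0 0 0; -1 0.51 0 -1.51 0 0 0; -1 0.64 0 -1.46 0 0 0
-1 0.77 0 -1.4 0 0 0; -1 0.88 0 -1.33 0 0 0; -1 0.99 0 -1.25 0 0 0; -1 1.1 0 -1.16 0 0 0; -1 1.19 0 -1.06 0 0 0
-1 1.28 0 -0.95 0 0 0; -1 1.36 0 -0.84 0 0 0; -1 1.42 0 -0.72 0 0 0; -1 1.48 0 -0.59 0 0 0; -1 1.53 0 -0.47 0 0 0
-1 1.56 0 -0.33 0 0 0; -1 1.58 0 -0.19 0 0 0; -1 1.59 0 -0.06 0 0 0; -1 1.6 0 0.08 0 0 0; -1 1.58 0 0.22 0 0 0
```

>>> move_arm --targets "0 0.1 -0.15 2.4 0 0 0; 0 0.1 -0.15 2.5 0 0 0; 0 0 0 3.1 0 0 0; 0 0 0 3.1 0 0 0; 0 0 0 0 0 0 0"

```text
clock: 2.23
eef_pos: [513.7, 72.0, 33.5]
tool_rot: [-3.132, -0.003, 1.864]
force: [-0.5, 0.4, -1.0]
width: 42.7
gripper_force: 0.0
```

>>> move_arm --targets "-1 0 0 0 0 0 0; -1 0 0 0 0 0 0; -1 0 0 0 0 0 0; -1 0 0 0 0 0 0; -1 0 0 0 0 0 0"

```text
clock: 2.65
eef_pos: [519.6, 71.2, 39.6]
tool_rot: [3.139, 0.0, 1.862]
force: [-0.2, 0.8, -1.2]
width: 0.4
gripper_force: 0.0
```

```bash
python3 - <<'E'
from h import *
a=grab('wrist','w2');b=grab('scene','s2')
c=b['color'][150:350,180:500];
cv2.imwrite('pics/v2.png',np.vstack([cv2.resize(a['color'],(480,300)),cv2.resize(c,(480,300))])[:,:,::-1])
E
```

```text
(no output)
```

View pics/v2.png

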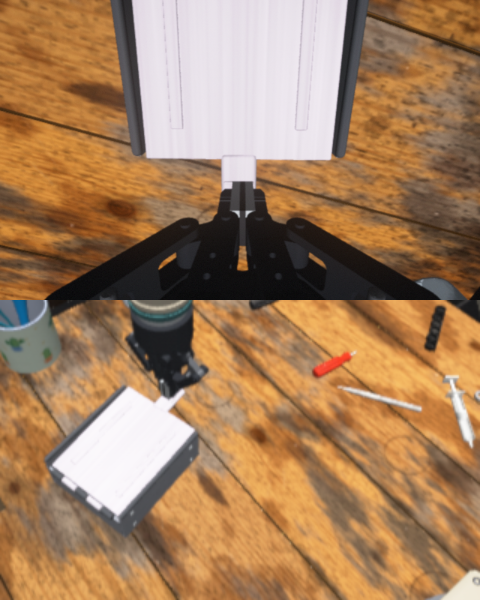

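The fingers closed on nothing. I need to see where the tips are relative to the tongue.

```bash
python3 - <<'E'
from h import *
from cell import read_state
print(read_state()['eef_pos'])
a=load('w2');b=load('s2');out=[]
for im,(x0,y0,x1,y1) in((a,(250,190,390,310)),(b,(240,160,340,260))):
    c=im['color'].copy()
    f=400/(x1-x0)
    c=cv2.resize(c[y0:y1,x0:x1],(400,int((y1-y0)*f)),interpolation=cv2.INTER_CUBIC)
    for P,col in(([519.6,71.2,39.6],(255,0,0)),([524,51.3,55],(0,255,0)),([519.6,71.2,58.3],(0,0,255))):
        u,v=proj(im,P);print(u,v);cv2.circle(c,(int((u-x0)*f),int((v-y0)*f)),4,col,-1)
    out.append(cv2.copyMakeBorder(c,0,400-c.shape[0],0,0,0) if c.shape[0]<400 else c)
cv2.imwrite('pics/v3.png',np.hstack(out)[:,:,::-1])
E
```

```text
[519.15496117  71.13642764  39.1273002 ]
321.2022412013928 236.50098838631442
318.48929610183626 281.53434892401117
321.0831290874769 251.8230035643332
293.74761840390244 219.02163121345498
299.70741018365095 209.23938954963236
293.28170922163247 214.0238053803865
```

View pics/v3.png

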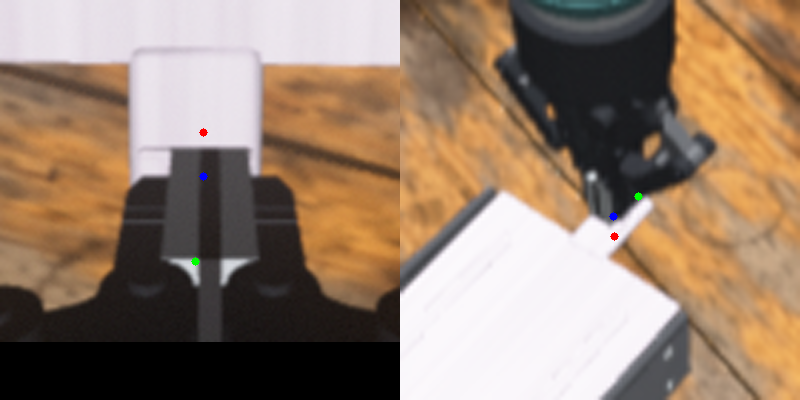

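The tips closed on top of the tongue, so they sit higher than assumed. I'll raise, open, go about 14 mm lower and retry.

>>> move_arm --targets "0 0 0 -2.5 0 0 0; 0.2 0 0 0 0 0 0; 0.2 0 0 0 0 0 0; 0.2 0 0 0 0 0 0; 0.2 0 0 0 0 0 0"

```text
clock: 3.17
eef_pos: [518.1, 71.0, 62.8]
tool_rot: [-3.141, -0.0, 1.862]
force: [0.3, 0.0, -0.2]
width: 51.3
gripper_force: 0.0
```

>>> move_arm --targets "0.2 -0.3 0 1.3 0 0 0; 0.2 0 0 1.3 0 0 0; 0.2 0 0 1.3 0 0 0; 0.2 0 0 0 0 0 0; 0.2 0 0 0 0 0 0"

```text
clock: 3.58
eef_pos: [518.4, 67.8, 23.3]
tool_rot: [-3.139, -0.0, 1.862]
force: [0.1, 0.1, 0.1]
width: 51.1
gripper_force: 0.0
```

>>> move_arm --targets "-1 0 0 0 0 0 0; -1 0 0 0 0 0 0; -1 0 0 0 0 0 0; -1 0 0 0 0 0 0; -1 0 0 0 0 0 0"

```text
clock: 4.0
eef_pos: [518.0, 67.5, 24.4]
tool_rot: [-3.139, -0.0, 1.861]
force: [-4.2, -2.8, 1.2]
width: 22.0
gripper_force: 58.8
```

Gripped: width 22 mm, 59 N. Now the arc, with the tool tilting 35° to keep the fingertips clear of the plate edge.

```bash
python3 - <<'E'
from h import *
from cell import read_state
s=read_state();st=(np.array(s['eef_pos']),R.from_euler('xyz',s['tool_rot']));M0=st[1]
H=np.array([468.9,243.6,47]);u=np.array([.2756,-.9613,0]);x=np.array([.9613,.2756,0]);z=np.array([0,0,1.])
f0=.01;g=lambda f:H+183*(np.cos(f)*u+np.sin(f)*z)-1.3*x
L=24
W=[]
for f in np.linspace(f0,1.75,25)[1:]:
    M=M0*R.from_rotvec([0,-35*(f-f0)/1.74,0],degrees=True)
    W.append((g(f)+L*M.apply([0,0,1]),M))
off=st[0]-(g(f0)+L*M0.apply([0,0,1]));print(off)
W=[(a+off,M) for a,M in W]
rows(W,-1,start=st);print([w[0].round() for w in W[4::5]],W[-1][0])
E
```

```text
[-0.02455527  0.14032154 -0.47388927]
-1 0 0 -1.33 0 -1.5 0; -1 0.06 0 -1.32 0 -1.4 0; -1 0.13 0 -1.31 0 -1.5 0; -1 0.18 0 -1.31 0 -1.4 0; -1 0.25 0 -1.29 0 -1.5 0
-1 0.31 0 -1.27 0 -1.4 0; -1 0.37 0.01 -1.26 0 -1.5 0; -1 0.42 0 -1.23 0 -1.5 0; -1 0.49 0.01 -1.21 0 -1.4 0; -1 0.54 0 -1.19 0 -1.5 0
-1 0.59 0.01 -1.15 0 -1.4 0; -1 0.65 0.01 -1.12 0 -1.5 0; -1 0.7 0.01 -1.09 0 -1.5 0; -1 0.75 0.01 -1.05 0 -1.4 0; -1 0.8 0.01 -1.01 0 -1.5 0
-1 0.84 0.02 -0.97 0 -1.4 0; -1 0.89 0.01 -0.92 0 -1.5 0; -1 0.93 0.01 -0.88 0 -1.5 0; -1 0.98 0.02 -0.84 0 -1.4 0; -1 1.01 0.01 -0.78 0 -1.5 0
-1 1.04 0.02 -0.73 0 -1.4 0; -1 1.08 0.01 -0.68 0 -1.5 0; -1 1.11 0.02 -0.62 0 -1.4 0; -1 1.14 0.01 -0.57 0 -1.5 0
[array([515.,  77.,  89.]), array([507., 107., 146.]), array([493., 155., 187.]), array([477., 213., 207.])] [462.53326339 261.5406022  206.93286332]
```

>>> move_arm --targets "-1 0 0 -1.3 0 -1.5 0; -1 0.05 0 -1.3 0 -1.4 0; -1 0.15 0 -1.3 0 -1.5 0; -1 0.2 0 -1.3 0 -1.4 0; -1 0.25 0 -1.3 0 -1.5 0"

```text
clock: 4.42
eef_pos: [514.3, 79.9, 88.1]
tool_rot: [-3.138, 0.125, 1.863]
force: [-3.9, 7.3, -8.9]
width: 21.9
gripper_force: 59.0
```

>>> move_arm --targets "-1 0.3 0 -1.3 0 -1.4 0; -1 0.4 0 -1.25 0 -1.5 0; -1 0.4 0 -1.25 0 -1.5 0; -1 0.5 0 -1.2 0 -1.4 0; -1 0.55 0 -1.2 0 -1.5 0"

```text
clock: 4.83
eef_pos: [504.9, 112.6, 144.2]
tool_rot: [-3.139, 0.251, 1.865]
force: [-2.1, 7.9, -15.3]
width: 21.9
gripper_force: 59.3
```

>>> move_arm --targets "-1 0.6 0 -1.15 0 -1.4 0; -1 0.65 0 -1.1 0 -1.5 0; -1 0.7 0 -1.1 0 -1.5 0; -1 0.75 0.02 -1.05 0 -1.4 0; -1 0.8 0.02 -1 0 -1.5 0"

```text
clock: 5.25
eef_pos: [491.2, 160.1, 184.2]
tool_rot: [-3.14, 0.378, 1.865]
force: [-0.5, 4.1, -19.1]
width: 21.7
gripper_force: 59.5
```

>>> move_arm --targets "-1 0.85 0.02 -0.9 0 -1.4 0; -1 0.9 0 -0.85 0 -1.5 0; -1 0.95 0 -0.8 0 -1.5 0; -1 1 0.02 -0.75 0 -1.4 0; -1 1 0 -0.75 0 -1.5 0"

```text
clock: 5.67
eef_pos: [475.4, 214.6, 201.6]
tool_rot: [-3.14, 0.508, 1.864]
force: [1.2, -1.8, -16.2]
width: 21.8
gripper_force: 59.3
```

>>> move_arm --targets "-1 1.05 0.02 -0.7 0 -1.4 0; -1 1.1 0 -0.65 0 -1.5 0; -1 1.1 0.02 -0.6 0 -1.4 0; -1 1.15 0 -0.55 0 -1.5 0; -1 0 0 0 0 0 0"

```text
clock: 6.08
eef_pos: [460.9, 265.5, 199.0]
tool_rot: [-3.139, 0.61, 1.869]
force: [-1.4, -1.3, -10.7]
width: 21.4
gripper_force: 59.1
```

```bash
python3 - <<'E'
from h import *
from cell import read_state
s=read_state();print(s['eef_pos'],s['force'])
a=grab('top','t4');b=grab('scene','s4')
cv2.imwrite('pics/v4.png',np.hstack([cv2.resize(a['color'][140:300,150:350],(400,320)),cv2.resize(b['color'][100:300,180:430],(400,320))])[:,:,::-1])
E
```

```text
[460.90583447 265.52441672 198.97943026] [ -1.37133498  -1.26867871 -10.70189912]
```

View pics/v4.png

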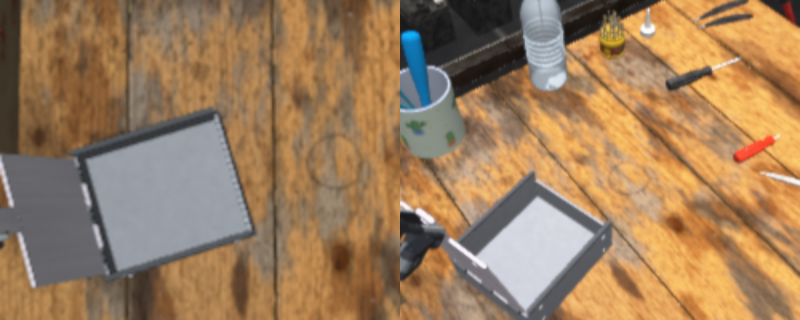

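The flap now leans back past upright: its underside faces the top camera and the well is fully exposed. Next I'll release, back off and go to the tester over the flap.

>>> move_arm --targets "0.3 0 0 0 0 0 0; 0.3 0 0 0 0 0 0; 0.3 0 0 0 0 0 0; 0.3 0 0 0 0 0 0; 0.3 0 0 -2 0 0 0"

```text
clock: 6.6
eef_pos: [459.0, 268.9, 217.9]
tool_rot: [-3.138, 0.613, 1.86]
force: [-0.9, 0.5, 0.1]
width: 55.6
gripper_force: 0.0
```

>>> move_arm --targets "0.3 0 0 -3.5 0 0 0; 0.3 0 0 -3.5 0 0 0; 0.3 0 0 -3.5 0 0 0; 0.3 0 0 0 0 0 0; 0.3 0 0 0 0 0 0"

```text
clock: 7.02
eef_pos: [443.2, 331.2, 306.0]
tool_rot: [3.137, 0.608, 1.861]
force: [0.9, -0.2, -0.5]
width: 55.8
gripper_force: 0.0
```

```bash
python3 - <<'E'
from h import *
from cell import read_state
s=read_state();print(s['eef_pos'],s['width'],s['force'])
p=s['eef_pos']
rows([pose([p[0],p[1],310],16),pose([475,60,310],2),pose([449,-150,110],2)],0.3)
T=grab('top','t5');cv2.imwrite('pics/v5.png',cv2.resize(T['color'][150:300,130:370],(800,500))[:,:,::-1])
E
```

```text
[443.16703697 331.18607884 306.00608727] 55.79722455794502 [ 0.87035607 -0.18936537 -0.45603405]
0.3 -0.04 0 -0.05 0.1 5.8 0.1; 0.3 -0.03 0 -0.06 0 5.8 0.1; 0.3 -0.03 0 -0.06 0.1 5.8 0.2; 0.3 -0.02 0 -0.07 0.1 5.8 0.1; 0.3 -0.01 0 -0.06 0.1 5.8 0.1
0.3 -0.01 0 -0.07 0 5.8 0.1; 0.3 -3.37 -0.55 0 0 0 1.8; 0.3 -3.38 -0.45 0 0 0 1.7; 0.3 -3.4 -0.34 0.01 0 0 1.8; 0.3 -3.4 -0.24 0 0 0 1.7
0.3 -3.41 -0.14 0 0 0 1.8; 0.3 -3.41 -0.03 0 0 0 1.7; 0.3 -3.41 0.07 0.01 0 0 1.8; 0.3 -3.41 0.18 0 0.1 0 1.7; 0.3 -2.32 -0.37 2.22 0 0 0
0.3 -2.32 -0.37 2.23 0 0 0; 0.3 -2.32 -0.37 2.22 0 0 0; 0.3 -2.32 -0.37 2.22 0 0 0; 0.3 -2.32 -0.37 2.23 0 0 0; 0.3 -2.33 -0.36 2.22 0 0 0
0.3 -2.32 -0.37 2.23 0 0 0; 0.3 -2.32 -0.37 2.22 0 0 0; 0.3 -2.32 -0.37 2.22 0 0 0
```

>>> move_arm --targets "0.3 0 0 0 0 5.8 0; 0.3 0 0 0 0 5.8 0; 0.3 0 0 -0.1 0 5.8 0; 0.3 0 0 -0.1 0 5.8 0; 0.3 0 0 -0.1 0 5.8 0"

```text
clock: 7.48
eef_pos: [441.9, 329.3, 306.9]
tool_rot: [-3.141, 0.101, 1.86]
force: [0.6, -0.1, -0.1]
width: 55.8
gripper_force: 0.0
```

>>> move_arm --targets "0.3 0 0 -0.1 0 5.8 0; 0.3 -3.4 -0.55 0 0 0 1.8; 0.3 -3.4 -0.45 0 0 0 1.7; 0.3 -3.4 -0.35 0 0 0 1.8; 0.3 -3.4 -0.25 0 0 0 1.7"

```text
clock: 7.9
eef_pos: [458.5, 191.5, 307.7]
tool_rot: [-3.14, 0.004, 1.736]
force: [0.3, -0.7, -0.0]
width: 55.9
gripper_force: 0.0
```

>>> move_arm --targets "0.3 -3.4 -0.15 0 0 0 1.8; 0.3 -3.4 0 0 0 0 1.7; 0.3 -3.4 0.05 0 0 0 1.8; 0.3 -3.4 0.2 0 0 0 1.7; 0.3 -2.9 -0.4 2.1 0 0 0"

```text
clock: 8.32
eef_pos: [476.6, 26.8, 289.9]
tool_rot: [3.135, 0.004, 1.613]
force: [2.1, -0.3, -1.0]
width: 55.4
gripper_force: 0.0
```

>>> move_arm --targets "0.3 -2.9 -0.4 2.1 0 0 0; 0.3 -2.9 -0.4 2.1 0 0 0; 0.3 -2.9 -0.4 2.1 0 0 0; 0.3 -2.9 -0.4 2.1 0 0 0; 0.3 -2.9 -0.4 2.1 0 0 0"

```text
clock: 8.73
eef_pos: [459.1, -117.3, 181.9]
tool_rot: [-3.14, 0.003, 1.616]
force: [1.7, 0.2, -0.2]
width: 55.4
gripper_force: 0.0
```

>>> move_arm --targets "0.3 -2.9 -0.3 2.1 0 0 0; 0.3 -2.9 -0.2 2.1 0 0 0; 0.3 -2 0 0 0 0 0; 0.3 0 0 0 0 0 0; 0.3 0 0 0 0 0 0"

```text
clock: 9.15
eef_pos: [457.9, -195.3, 141.1]
tool_rot: [-3.14, 0.003, 1.613]
force: [0.1, -0.1, 0.0]
width: 55.5
gripper_force: 0.0
```

```bash
python3 - <<'E'
from h import *
from cell import read_state
s=read_state();print(s['clock'],s['eef_pos'],s['tool_rot'],s['width'])
a=grab('wrist','w6')
c=a['color'].astype(int);m=((c[...,0]>110)&(c[...,0]>c[...,1]*2.2)&(c[...,0]>c[...,2]*2.2)).astype(np.uint8)
cs,_=cv2.findContours(m,cv2.RETR_EXTERNAL,cv2.CHAIN_APPROX_NONE);q=max(cs,key=cv2.contourArea);r=cv2.minAreaRect(q);print(r)
for p in cv2.boxPoints(r):print(p,onz(a,*p,14).round(1))
print('c',onz(a,*r[0],14))
T=grab('top','t6')
b=T['color'][150:300,130:370]
cv2.imwrite('pics/v6.png',np.vstack([cv2.resize(b,(480,300)),cv2.resize(a['color'],(480,300))])[:,:,::-1])
E
```

```text
9.15 [ 457.94013004 -195.31253215  141.11606867] [-3.13975737  0.00337482  1.61286719] 55.45659820751145
((310.34149169921875, 175.92681884765625), (18.331636428833008, 74.20999908447266), 6.34019136428833)
[297.13416 211.79268] [ 434.1 -230.    14. ]
[305.32928 138.03658] [ 440.5 -156.2   14. ]
[323.54883 140.06096] [ 457.5 -157.4   14. ]
[315.3537  213.81706] [ 452.4 -231.4   14. ]
c [ 446.21963198 -192.32797809   14.        ]
```

View pics/v6.png

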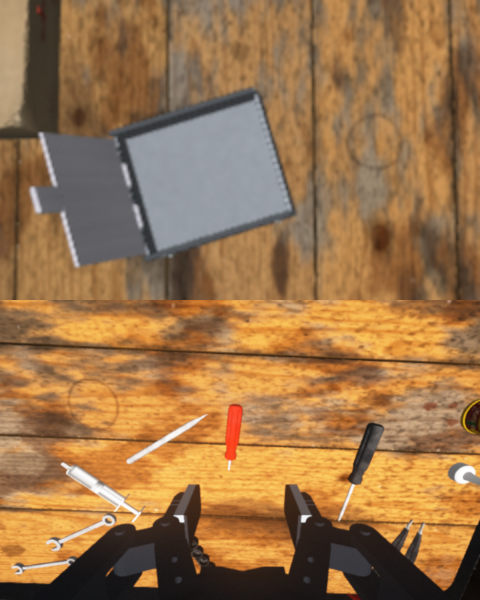

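The flap is still standing open. The wrist view shows the red tester at full-frame (310,176), with the pencil end near its left side. I'll narrow the opening and descend.

```bash
python3 - <<'E'
from h import *
rows([pose([446,-196,60],-4.6),pose([446,-196,12],-4.6)],-0.1)
E
```

```text
-0.1 -0.08 -0.44 2.72 0 0 2.4; -0.1 -0.1 -0.44 2.72 0 0.1 2.4; -0.1 -0.12 -0.43 2.72 0 0 2.5; -0.1 0 0 2.4 0 0 0; -0.1 0.01 0 2.4 0 0 0
```

>>> move_arm --targets "-0.1 -0.1 -0.4 2.7 0 0 2.4; -0.1 -0.1 -0.4 2.7 0 0 2.4; -0.1 -0.1 -0.45 2.7 0 0 2.4; -0.1 0 0 0 0 0 0; -0.1 0 0 0 0 0 0"

```text
clock: 9.67
eef_pos: [446.9, -195.5, 60.7]
tool_rot: [-3.14, 0.002, 1.494]
force: [-0.4, -0.5, 0.5]
width: 38.4
gripper_force: 0.0
```

>>> move_arm --targets "-0.1 0 0 1.5 0 0 0; -0.1 0 0 1.5 0 0 0; -0.1 0 0 1.5 0 0 0; -0.1 0 0 0.6 0 0 0; -0.1 0 0 0 0 0 0"

```text
clock: 10.08
eef_pos: [448.4, -196.7, 10.4]
tool_rot: [3.14, 0.003, 1.494]
force: [0.5, -1.1, -0.3]
width: 38.5
gripper_force: 0.0
```

```bash
python3 - <<'E'
from h import *
from cell import read_state
s=read_state();print(s['clock'],s['eef_pos'],s['tool_rot'],s['width'],s['force'])
a=grab('wrist','w7');b=grab('scene','s7')
cv2.imwrite('pics/v7.png',np.vstack([cv2.resize(a['color'][130:360,160:480],(400,288)),cv2.resize(b['color'][120:264,330:530],(400,288))])[:,:,::-1])
E
```

```text
10.0833 [ 448.42215706 -196.70716691   10.36009234] [3.13970289e+00 2.92577178e-03 1.49353652e+00] 38.492437703528886 [ 0.54205301 -1.12118105 -0.31027262]
```

View pics/v7.png

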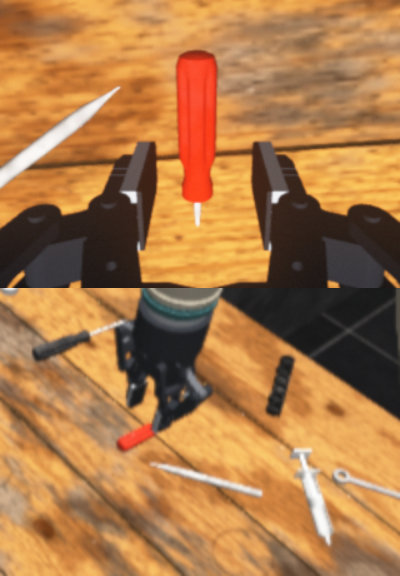

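```bash
python3 - <<'E'
from h import *
W=load('w7');S=load('s7')
def tri(a,b):
    o1,d1=ray(W,*a);o2,d2=ray(S,*b);s=np.linalg.lstsq(np.c_[d1,-d2],o2-o1,rcond=None)[0]
    p,q=o1+d1*s[0],o2+d2*s[1];return ((p+q)/2).round(1),np.linalg.norm(p-q).round(1)
print(tri((282,244),(410,190)),tri((364,244),(396.5,177.5)))
print('cam',ray(W,320,200))
for z in(10.4,29,48):
  for dy in(-11,0,11): print(z,dy,[round(x) for x in proj(W,[448.4-19-(-11 and 0),-196.7+dy,z])],[round(x) for x in proj(S,[448.4-19,-196.7+dy,z])])
for z in(0,18):print(proj(W,[446,-196,z]))
E
```

```text
(array([ 427.3, -192.3,   35.2]), np.float64(10.0)) (array([ 467.7, -186.3,   49.3]), np.float64(6.5))
cam (array([ 455.35771419, -116.21451022,  178.02703755]), array([-0.03351664, -0.32466337, -0.9453788 ]))
10.4 -11 [291, 256] [410, 194]
10.4 0 [289, 239] [407, 196]
10.4 11 [287, 222] [404, 198]
29 -11 [288, 273] [412, 189]
29 0 [286, 255] [408, 191]
29 11 [283, 236] [405, 193]
48 -11 [284, 294] [413, 184]
48 0 [281, 275] [410, 186]
48 11 [278, 254] [406, 188]
(np.float64(317.5016800721599), np.float64(228.87181417280163))
(np.float64(317.01134897121074), np.float64(242.10415084026266))
```

Ray checks put the fingertips about 15–20 mm above the reported TCP at this opening, which agrees with the first tongue miss. I'll go lower in small steps while watching the force.

>>> move_arm --targets "-0.1 0 -0.15 0.4 0 0 0; -0.1 0 0 0.4 0 0 0; -0.1 0 0 0 0 0 0"

```text
clock: 10.43
eef_pos: [446.2, -196.9, 1.8]
tool_rot: [3.14, 0.003, 1.492]
force: [-0.5, -0.2, 0.6]
width: 38.6
gripper_force: 0.0
```

>>> move_arm --targets "-0.1 0 0 0.3 0 0 0; -0.1 0 0 0 0 0 0"

```text
clock: 10.6
eef_pos: [446.1, -197.0, -1.4]
tool_rot: [3.141, 0.003, 1.492]
force: [0.2, 0.5, -0.8]
width: 38.2
gripper_force: 0.0
```

```bash
python3 - <<'E'
from h import *
a=grab('wrist','w8');b=grab('scene','s8')
cv2.imwrite('pics/v8.png',np.hstack([cv2.resize(a['color'][130:360,160:480],(400,288)),cv2.resize(b['color'][140:212,360:460],(400,288),interpolation=cv2.INTER_CUBIC)])[:,:,::-1])
E
```

```text
(no output)
```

View pics/v8.png

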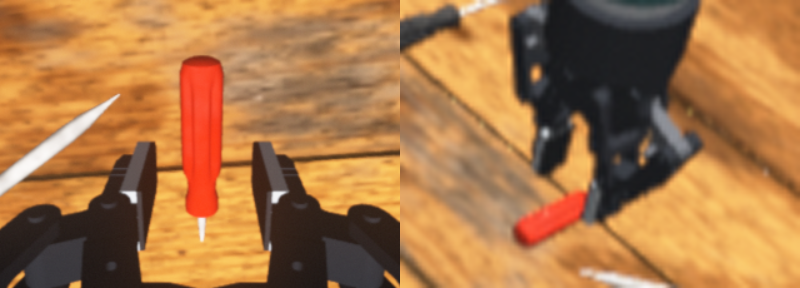

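The pads straddle the handle with no contact yet. I'll go a little lower, shift 6 mm towards the handle centre and close.

>>> move_arm --targets "-0.1 0.6 0 0.25 0 0 0; -0.1 0 0 0 0 0 0"

```text
clock: 10.87
eef_pos: [446.6, -189.5, -4.0]
tool_rot: [3.141, 0.002, 1.493]
force: [0.3, -0.0, 0.3]
width: 38.8
gripper_force: 0.0
```

>>> move_arm --targets "-0.1 0 0 0.2 0 0 0; -0.1 0 0 0 0 0 0"

```text
clock: 11.03
eef_pos: [446.6, -190.8, -5.9]
tool_rot: [3.141, 0.003, 1.492]
force: [-0.3, -0.6, 0.2]
width: 38.7
gripper_force: 0.0
```

>>> move_arm --targets "-1 0 0 0 0 0 0; -1 0 0 0 0 0 0; -1 0 0 0 0 0 0; -1 0 0 0 0 0 0"

```text
clock: 11.37
eef_pos: [446.8, -191.2, -5.6]
tool_rot: [3.14, 0.003, 1.492]
force: [-0.6, -0.2, 0.3]
width: 0.1
gripper_force: 0.0
```

```bash
python3 - <<'E'
from h import *
from cell import read_state
print(read_state()['eef_pos'],read_state()['width'])
for n in('wrist','scene','top'):
    a=grab(n,n[0]+'9')
    c=a['color'].astype(int);m=((c[...,0]>110)&(c[...,0]>c[...,1]*2.2)&(c[...,0]>c[...,2]*2.2)).astype(np.uint8)
    if n!='wrist':k=np.zeros_like(m);k[150:290,350:450]=1;m*=k
    cs,_=cv2.findContours(m,cv2.RETR_EXTERNAL,cv2.CHAIN_APPROX_NONE)
    for q in cs:
        if cv2.contourArea(q)>15:
            r=cv2.minAreaRect(q);print(n,cv2.contourArea(q),r,onz(a,*r[0],14).round(1),[onz(a,*p,14)[:2].round().tolist() for p in cv2.boxPoints(r)])
# ascii of wrist: dark finger map
g=cv2.cvtColor(load('w9')['color'],cv2.COLOR_RGB2GRAY)[190:330:4,260:380:3]
c=load('w9')['color'].astype(int)[190:330:4,260:380:3]
for i in range(g.shape[0]):print(190+4*i,''.join('R' if c[i,j,0]>110 and c[i,j,0]>2.2*c[i,j,1] else '#' if g[i,j]<60 else '+' if g[i,j]<100 else '.' for j in range(g.shape[1])))
E
```

```text
[ 446.76004952 -191.17826352   -5.55642828] 0.052084867054377655
wrist 1743.0 ((320.843505859375, 219.77108764648438), (63.79670333862305, 34.99053955078125), 88.66777801513672) [ 448.  -172.2   14. ] [[440.0, -155.0], [458.0, -156.0], [456.0, -191.0], [438.0, -190.0]]
scene 100.5 ((400.8000793457031, 192.6000213623047), (7.155416965484619, 26.832813262939453), 63.43495178222656) [ 444.5 -190.4   14. ] [[458.0, -158.0], [450.0, -232.0], [431.0, -223.0], [439.0, -150.0]]
190 .................RRRRRRR+...............
194 ...............RRRRRRRRRRR..............
198 ...............RRRRRRRRRRR..............
202 ...............RRRRRRRRRRR..............
206 ...............RRRRRRRRRRRR.............
210 ...............RRRRRRRRRRR..............
214 ...............RRRRRRRRRRR..............
218 ...............RRRRRRRRRRR..............
222 ...............RRRRRRRRRRR..............
226 ...............RRRRRRRRRRR..............
230 ...............RRRRRRRRRRR..............
234 ...............RRRRRRRRRRR..............
238 ...............RRRRRRRRRRR..............
242 ...............RR.+.RR++++..........
[... 249 characters left out ...]
#++++###++++####+........
270 ...........#####++++###++++#####..++++++
274 ...........#####++++###++++#####+++.....
278 +++++###++######++++###++++#####........
282 ..........+######...+++...+#####+.......
286 .........+#########.+++.#########+......
290 .........##########++++###########......
294 #.......############+++############.....
298 ##..################+++###############+.
302 ####################+++#################
306 ####################+++#################
310 ####################+++#################
314 ####################+++#################
318 ####################+++#################
322 ####################+++#################
326 +###################+++#################
```

The tester has not moved, and the closed tips passed over it. The tip edge at row 242 corresponds to tips about 25 mm behind the reported TCP. I'll lift, open and go to TCP ≈ -18 in guarded steps.

>>> move_arm --targets "-0.1 0 0 -2 0 0 0; -0.1 0 0 0 0 0 0; -0.1 0 0 0 0 0 0; -0.1 0 0 0 0 0 0; -0.1 0 0 0 0 0 0"

```text
clock: 11.93
eef_pos: [446.5, -190.7, 14.0]
tool_rot: [3.141, 0.003, 1.492]
force: [0.7, 0.3, -0.4]
width: 38.1
gripper_force: 0.0
```

>>> move_arm --targets "-0.1 -0.2 0 1 0 0 0; -0.1 0 0 1 0 0 0; -0.1 0 0 0.4 0 0 0; -0.1 0 0 0 0 0 0"

```text
clock: 12.27
eef_pos: [445.4, -192.7, -11.3]
tool_rot: [-3.14, 0.002, 1.491]
force: [-0.2, -0.1, 0.3]
width: 38.4
gripper_force: 0.0
```

>>> move_arm --targets "-0.1 0 0 0.3 0 0 0; -0.1 0 0 0 0 0 0"

```text
clock: 12.43
eef_pos: [446.3, -193.1, -13.1]
tool_rot: [3.141, 0.003, 1.492]
force: [-0.3, 0.0, -0.3]
width: 38.4
gripper_force: 0.0
```

>>> move_arm --targets "-0.1 0 0 0.3 0 0 0; -0.1 0 0 0 0 0 0"

```text
clock: 12.6
eef_pos: [446.6, -193.1, -15.8]
tool_rot: [3.14, 0.003, 1.492]
force: [-0.2, 0.4, -0.2]
width: 38.3
gripper_force: 0.0
```

>>> move_arm --targets "-0.1 0 0 0.2 0 0 0; -0.1 0 0 0 0 0 0"

```text
clock: 12.77
eef_pos: [446.6, -193.0, -17.7]
tool_rot: [3.14, 0.003, 1.492]
force: [-0.7, 0.1, -0.1]
width: 38.7
gripper_force: 0.0
```

>>> move_arm --targets "-1 0 0 0 0 0 0; -1 0 0 0 0 0 0; -1 0 0 0 0 0 0; -1 0 0 0 0 0 0; -1 0 0 0 0 0 0"

```text
clock: 13.18
eef_pos: [446.7, -193.1, -17.3]
tool_rot: [3.14, 0.003, 1.492]
force: [-0.5, 1.1, 6.5]
width: 16.3
gripper_force: 59.3
```

Gripped: width 16.3 mm. Now carry it to the well.

```bash
python3 - <<'E'
from h import *
p=rows([pose([447,-193,110],-4.6),pose([492,162,110],16),pose([492,162,5],16)],-1);print(p[0])
E
```

```text
-1 -0.01 0.01 -3.18 0 0 0; -1 0 0.02 -3.18 0 0.1 0; -1 0 0.01 -3.19 0.1 0 0.1; -1 0 0.01 -3.18 0 0.1 0; -1 3.57 0.16 0 0 0 -2.1
-1 3.57 0.3 0 0 0 -2; -1 3.55 0.41 0 0 0 -2.1; -1 3.54 0.55 0 0 0 -2; -1 3.51 0.67 0.01 0 0 -2.1; -1 3.49 0.8 0 0 0 -2.1
-1 3.46 0.93 0 0 0 -2; -1 3.42 1.04 0 0 0 -2.1; -1 3.38 1.17 0 0 0 -2.1; -1 3.34 1.3 0 0 0 -2; -1 0 0 3.5 0 0 0
-1 0 0 3.5 0 0 0; -1 -0.01 0 3.5 0 0 0
[492.0562897  161.97025559   5.01658985]
```

>>> move_arm --targets "-1 0 0 -3.2 0 0 0; -1 0 0 -3.2 0 0 0; -1 0 0 -3.2 0 0 0; -1 0 0 -3.2 0 0 0; -1 3.55 0.15 0 0 0 -2.1"

```text
clock: 13.6
eef_pos: [453.9, -166.4, 115.8]
tool_rot: [3.129, 0.013, 1.519]
force: [1.0, -0.2, -0.2]
width: 16.5
gripper_force: 58.8
```

>>> move_arm --targets "-1 3.55 0.3 0 0 0 -2; -1 3.55 0.4 0 0 0 -2.1; -1 3.55 0.55 0 0 0 -2; -1 3.5 0.65 0 0 0 -2.1; -1 3.5 0.8 0 0 0 -2.1"

```text
clock: 14.02
eef_pos: [472.5, 21.8, 109.7]
tool_rot: [3.141, 0.003, 1.71]
force: [0.6, -0.6, -0.7]
width: 16.7
gripper_force: 58.8
```

>>> move_arm --targets "-1 3.45 0.95 0 0 0 -2; -1 3.4 1.05 0 0 0 -2.1; -1 3.4 1.2 0 0 0 -2.1; -1 3.35 1.3 0 0 0 -2; -1 0 0 0 0 0 0"

```text
clock: 14.43
eef_pos: [491.0, 171.7, 108.4]
tool_rot: [3.14, -0.001, 1.864]
force: [0.8, 0.1, -0.9]
width: 17.0
gripper_force: 58.8
```

```bash
python3 - <<'E'
from h import *
from cell import read_state
s=read_state();print(s['clock'],s['eef_pos'],s['tool_rot'],s['width'],s['force'])
for n in('wrist','scene','top'):
    a=grab(n,n[0]+'A')
    c=a['color'].astype(int);m=((c[...,0]>100)&(c[...,0]>c[...,1]*2.2)&(c[...,0]>c[...,2]*2.2)).astype(np.uint8)
    m[:100]=0
    cs,_=cv2.findContours(m,cv2.RETR_EXTERNAL,cv2.CHAIN_APPROX_NONE)
    for q in cs:
        if cv2.contourArea(q)>25:
            r=cv2.minAreaRect(q);z=s['eef_pos'][2]+30;print(n,cv2.contourArea(q),np.round(r[0]),[onz(a,*p,z)[:2].round().tolist() for p in cv2.boxPoints(r)])
E
```

```text
14.4333 [490.96916871 171.65158192 108.40178695] [ 3.14030362e+00 -1.06076434e-03  1.86440541e+00] 17.005311141008445 [ 0.78689569  0.05016995 -0.86044483]
wrist 4287.5 [323. 260.] [[473.0, 205.0], [489.0, 209.0], [513.0, 136.0], [494.0, 131.0]]
scene 128.5 [249. 231.] [[490.0, 204.0], [500.0, 172.0], [482.0, 169.0], [472.0, 202.0]]
top 67.5 [238. 229.] [[502.0, 153.0], [508.0, 129.0], [494.0, 125.0], [489.0, 149.0]]
```

The tester is held and aligned over the well. Descend.

>>> move_arm --targets "-1 0 0 2.5 0 0 0; -1 0 0 2.5 0 0 0; -1 0 0 2.5 0 0 0; -1 0 0 2.5 0 0 0; -1 0 0 0 0 0 0"

```text
clock: 15.0
eef_pos: [488.2, 159.0, 6.0]
tool_rot: [-3.134, 0.004, 1.848]
force: [-0.6, -0.0, -0.6]
width: 16.7
gripper_force: 58.8
```

>>> move_arm --targets "-1 0 0 0.8 0 0 0; -1 0 0 0.4 0 0 0; -1 0 0 0 0 0 0; -1 0 0 0 0 0 0"

```text
clock: 15.33
eef_pos: [491.7, 161.7, -1.9]
tool_rot: [3.14, 0.004, 1.851]
force: [0.7, -0.4, -0.4]
width: 16.2
gripper_force: 58.8
```

>>> move_arm --targets "-1 0 0 0.4 0 0 0; -1 0 0 0.2 0 0 0; -1 0 0 0 0 0 0"

```text
clock: 15.58
eef_pos: [491.0, 162.0, -8.7]
tool_rot: [3.141, 0.003, 1.852]
force: [-0.5, -0.8, 0.4]
width: 16.6
gripper_force: 58.8
```

>>> move_arm --targets "-1 0 0 0.2 0 0 0; -1 0 0 0 0 0 0"

```text
clock: 15.75
eef_pos: [491.0, 161.8, -10.9]
tool_rot: [-3.141, 0.003, 1.852]
force: [-0.2, 0.7, -0.1]
width: 16.3
gripper_force: 58.8
```

>>> move_arm --targets "-1 0 0 0.2 0 0 0; -1 0 0 0 0 0 0"

```text
clock: 15.92
eef_pos: [491.3, 161.8, -12.3]
tool_rot: [3.141, 0.003, 1.851]
force: [-0.8, -0.1, 5.4]
width: 16.7
gripper_force: 59.5
```

Touching the floor (5 N). Release and rise straight up.

>>> move_arm --targets "-0.2 0 0 0 0 0 0; -0.2 0 0 0 0 0 0; -0.2 0 0 0 0 0 0; -0.2 0 0 -0.5 0 0 0; -0.2 0 0 -1.5 0 0 0"

```text
clock: 16.33
eef_pos: [489.7, 161.5, 6.2]
tool_rot: [-3.138, 0.003, 1.851]
force: [-0.1, 0.5, -0.4]
width: 34.4
gripper_force: 0.0
```

>>> move_arm --targets "-0.2 0 0 -3 0 0 0; -0.2 0 0 -3.5 0 0 0; -0.2 0 0 -3.5 0 0 0; -0.2 0 0 -3.5 0 0 0; -0.2 0 0 -3 0 0 0"

```text
clock: 16.75
eef_pos: [490.9, 162.2, 174.7]
tool_rot: [3.141, 0.004, 1.851]
force: [0.3, -0.2, -1.1]
width: 34.3
gripper_force: 0.0
```

>>> move_arm --targets "-0.2 -3.5 0 -1 0 0 0; -0.2 -3.5 0 0 0 0 0; -0.2 -3.5 0 0 0 0 0; -0.2 -3.5 0 0 0 0 0; -0.2 0 0 0 0 0 0"

```text
clock: 17.17
eef_pos: [531.4, 18.8, 184.3]
tool_rot: [3.139, 0.01, 1.841]
force: [0.3, -0.2, -0.4]
width: 33.9
gripper_force: 0.0
```

```bash
python3 - <<'E'
from h import *
from cell import read_state
s=read_state();print(s['clock'],s['eef_pos'],s['width'],s['force'])
for n in('scene','top'):
    a=grab(n,n[0]+'B')
    c=a['color'].astype(int);m=((c[...,0]>100)&(c[...,0]>c[...,1]*2.2)&(c[...,0]>c[...,2]*2.2)).astype(np.uint8)
    m[:100]=0
    cs,_=cv2.findContours(m,cv2.RETR_EXTERNAL,cv2.CHAIN_APPROX_NONE)
    for q in cs:
        if cv2.contourArea(q)>25:
            r=cv2.minAreaRect(q);print(n,cv2.contourArea(q),np.round(r[0]),onz(a,*r[0],17).round(),[onz(a,*p,17)[:2].round().tolist() for p in cv2.boxPoints(r)])
d=lambda box,a,b:np.abs(load(a)['color'].astype(int)-load(b)['color'])[box[1]:box[3],box[0]:box[2]].mean()
print('driver diff',d((385,160,460,185),'t0','tB'),'flap diff',d((140,200,183,290),'t6','tB'))
E
```

```text
17.1667 [531.42887007  18.84177955 184.31007223] 33.93042831459881 [ 0.29381395 -0.23314944 -0.35925177]
scene 187.5 [266. 255.] [491. 162.  17.] [[489.0, 198.0], [508.0, 127.0], [493.0, 126.0], [475.0, 195.0]]
driver diff 1.2976 flap diff 8.991042204995694
```

>>> move_arm --targets "-0.2 -3.5 0 0 0 0 0; -0.2 -3.5 0 0 0 0 0; -0.2 -3.5 0 0 0 0 0; -0.2 -3.5 0 0 0 0 0; -0.2 0 0 0 0 0 0"

```text
clock: 17.68
eef_pos: [569.4, -114.2, 184.1]
tool_rot: [3.141, 0.01, 1.845]
force: [-0.2, -0.5, 0.7]
width: 34.0
gripper_force: 0.0
```

```bash
python3 - <<'E'
from h import *
a=grab('top','tC');b=grab('scene','sC')
c=a['color'].astype(int);m=((c[...,0]>100)&(c[...,0]>c[...,1]*2.2)&(c[...,0]>c[...,2]*2.2)).astype(np.uint8);m[:100]=0
cs,_=cv2.findContours(m,cv2.RETR_EXTERNAL,cv2.CHAIN_APPROX_NONE)
for q in cs:
    if cv2.contourArea(q)>25:
        r=cv2.minAreaRect(q);print(np.round(r[0]),onz(a,*r[0],17).round(),[onz(a,*p,17)[:2].round().tolist() for p in cv2.boxPoints(r)])
for t in('t6','tB','tC'):
    g=load(t)['color'].astype(int);k=((g.max(2)-g.min(2)<28)&(g.max(2)>50))[205:290,130:200]
    n,l,st,ce=cv2.connectedComponentsWithStats(k.astype(np.uint8));i=1+st[1:,4].argmax();print(t,st[i],ce[i].round(1))
    print('diff',np.abs(load('t6')['color'].astype(int)-g)[215:290,140:183].mean())
E
```

```text
[237. 236.] [494. 159.  17.] [[492.0, 196.0], [511.0, 127.0], [496.0, 122.0], [477.0, 192.0]]
t6 [   0    0   70   79 3141] [44.1 38. ]
diff 0.0
tB [   0    0   70   85 3646] [44.3 43.5]
diff 10.309560723514211
tC [   0    0   70   79 3136] [44.1 38. ]
diff 6.374056847545219
```

```bash
python3 -c "
from cell import order;print(order.finish_job())"
```

```text
the job is handed in; nothing more can be done
None
```

The job is handed in at about 18 s of the 54 s limit. The flap is standing open, the neon tester lies flat on the lower tier's floor, and the long screwdriver looks unmoved. The last camera images support all three, but the hand-in gave no verdict.

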